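# Release the catch and close the blue plate press

### The job

The plate in the blue hand press is ready to be sealed. Slide the red safety catch of the blue press outward, away from the lever, as far as it goes, and only then push the lever's black bar all the way down onto the plate; leave catch and lever like that. Do not slide the catch of the yellow press.

Things in the scene. Friction and masses are not known exactly. Their poses are not given: they have to be found in the camera images.
- press: Blue hand press for microplates, fixed; base 230 x 190 mm (x, y), 30 high. Origin: centre of underside, on the bench. +x to its back (lever hinge), -x to its front (bar), roughly towards the robot; +y its left, z up. White post 30 x 70 mm, 132 high, at x -10, y -132 mm carries the red catch. An identical yellow press stands beside it, left or right.
- press_catch (a joint): Blue press's safety catch, slide in m: 0 = in, its bolt under the right lever arm blocks the lever; 0.030 = fully out along the press's -y; lever free beyond 0.017. Starts 0 to 0.003. Grip: upright red tab 14 (x) by 22 mm (y), z 146 to 210 mm, centred in the press frame at x -10, y -115 mm when in, -145 when out. 2 N friction; stays where left.
- press_handle (a joint): Blue press's lever, hinge in rad: 0 = raised, 0.70 = fully down. Starts 0 to 0.05. Press frame: hinge axis along y at x 90, z 85 mm; arms at y 75 and -75 mm, 12 wide, 14 deep; at value q the bar's axis is at x = 90 - 190 cos(0.70 - q), z = 85 + 190 sin(0.70 - q) mm. Black grip 22 mm thick, 120 long along y, centre y 0. Push down 2 to 8 N; stays where left.
- spare_catch (a joint): Red safety catch of the yellow press, slide in m: 0 = in (locked), 0.030 = fully out. Leave it alone; starts 0 to 0.003. The yellow press is built like the blue one, is locked, and stands about 0.4 m to the blue one's left or right, centre to centre.

How it is judged:
On the way, in this order (a step that is already met when the one before it is completed fails the run):
1. the blue press's catch is out (beyond 20 of 30 mm) while its lever is still up (below 0.15 rad) (value of joint press_catch above 0.02 m and value of joint press_handle below 0.15 rad), for 0.2 s.
2. the blue press's lever is down (beyond 0.60 of 0.70 rad) with the catch still out (value of joint press_catch above 0.02 m and value of joint press_handle above 0.6 rad), for 0.2 s.
At the end, for the whole second after the job is handed in: The blue press's catch is out beyond 20 mm (of 30) and its lever is down beyond 0.60 rad (of 0.70) and at rest; the yellow press's catch is still in (below 10 mm) (all of step 2 and velocity of joint press_handle between -0.05 and 0.05 rad/s and value of joint spare_catch below 0.01 m); the robot touches nothing.
It fails at once if the yellow press's catch is slid out (beyond 10 mm) (value of joint spare_catch above 0.01 m).
It also fails if it takes over 40 s, if anything falls off the work surface, if the arm or the gripper's body presses on something with over 40 N, if the wrist force passes 120 N, or if a joint passes its speed limit or range.

### The arm

A 7-joint arm with a two-finger parallel gripper is mounted at the origin on the work surface. World frame = base frame: x ahead of the robot, y to its left, z up, the work surface at z = 0. Lengths are in m, angles in rad, forces in N, time in s.
With the tool pointing down it reaches from about 0.425 to 0.925 m from the base axis. Payload 6.8 kg.
Tool frame: the origin (TCP) lies on the centre line of the jaws, within the pads' length; the fingertips stand 17 mm ahead of it and the grasp point (between the pads) lies 2 mm behind it; z points along the fingers, x is the direction in which the jaws open and shut, and the axes are right-handed (so a half turn about z gives the same grasp; the last joint's range is limited). The gripper opens to 85 mm and grips with 20 to 120 N. Pads are 22 mm wide; open, the fingers measure 114 mm over their backs; the gripper's body (76 mm by 85 mm) begins 54 mm behind the grasp point. The pads swing forward as they close: fully open they stand 13 mm farther back than shut.
Start: joints at [1.212, 0.477, 0.022, 1.555, -0.011, 1.109, -0.083], TCP at [0.168, -0.654, 0.248] pointing down, gripper open.
Joint ranges: [-2.96, 2.96], [-0.34, 2.1], [-1.41, 1.46], [0.24, 2.44], [-1.37, 4.51], [0.17, 1.92], [-2.96, 2.96]. Speed limits (rad/s): [2.39, 2.39, 3.14, 3.14, 3.14, 3.14, 3.14].

### API

Orientations are given as a unit quaternion [w, x, y, z].
In Python, from station import status, read_camera, camera_model, bot gives the robot as it stands.
- The arm moves only by the tool arm_command, never from a script. Its argument "series" is a list of rows, each a list of 3 entries, a list of its own where there are three numbers: the finger opening in mm, from 0 to 85.4, then the shift along the tool's x, y, z in mm, then the turn about the tool's z in rad. In form: [[gripper, [dx, dy, dz], roll], ...]. A call has 1 to 8 rows; each row is the pose to reach, as a shift and turn from the pose commanded when the call began, along the tool's axes at that moment; what a row does not reach only later rows make up. A row lasts 1/8 s, in which the tool goes at most 62.5 mm and 10.7 degrees, less where a joint would pass 70% of its speed; a pose out of reach is approached as far as the arm can. A call with a gripper value outside its range is refused whole. The fingers move at their own pace and stop on an object; "squeeze" is the grip in N (left out, the last holds). Time passes only in rows, so rows that repeat a pose let the fingers close. It gives the time, the measured TCP pose, the force and the opening at its end, in the units of the state.
- status.get_obs(): the state, without advancing time (a new reading comes with each control period).
- read_camera(name): name is "scene" or "top" or "wrist"; returns the picture (480x640x3 uint8, blue, green, red); there is no depth.
- camera_model(name): a dict with "fov_y" (degrees; the focal length in pixels is half the picture's height over the tangent of half this angle, whatever the lens; pixels are square), "cx", "cy" (the principal point, pixels), "R" (3x3) and "t" (3): a world point X has camera coordinates R X + t. Camera axes: x right, y down, z forward; pixel columns grow to the right and rows downward; lengths in m; the calibration is good to about 2 mm. A picture is of the moment at which its call begins: read the wrist's pose just before it. camera_model takes no time and is no camera call; for the wrist camera it gives the pose at the moment of the call.
- bot.hand_in(): hands the job in, once; it reports no verdict.
The state is a dict: "t": time; "q": joint angles; "joint_vel": joint speeds; "joint_torque": joint torques, N m; "eef_pos": TCP position; "tool_rot": TCP orientation; "contact_force": force on the tool from outside, world axes, zero at the start; "torque": the same for the moment, N m; "gripper_width": opening from 0.0 (shut) to 1.0 (fully open).
Only numpy, scipy, OpenCV 4.12 (cv2) and the standard library are available. Lean on these libraries where they do the work, as an engineer would, in place of code of your own. Each camera call takes 0.05 s, during which the arm holds its last target.

## Working session

There is one attempt and no reset: what is moved stays moved. The work goes in short steps, Python scripts to look and compute and a tool call to move; the robot and the scene stay as the last step left them, time stands still between calls to the robot, and variables do not carry over. Pictures are saved under pics/ and viewed, and the job is handed in when it is done.

Besides the shell and the picture viewer there is one more tool, called as a command line: name --argument value ..., lists and objects as JSON in quotes. arm_command: Moves the arm, as the interface text tells. Its arguments: {"type":"object","properties":{"series":{"type":"array"},"squeeze":{"type":"number"}},"required":["series"]}

```bash
mkdir -p pics; python3 - <<'E'
from station import status, read_camera, camera_model, bot
import cv2
o=status.get_obs(); print(o)
for n in ["scene","top"]:
    m=camera_model(n); print(n,m)
    cv2.imwrite(f"pics/{n}0.png",read_camera(n))
E
```

```text
{'t': 0.0, 'q': array([ 1.21189924,  0.4778014 ,  0.02235169,  1.55643376, -0.01151594,
        1.10932183, -0.08310457]), 'joint_vel': array([-0.00088035, -0.00016525,  0.00103635, -0.00087421,  0.00051394,
       -0.00037638,  0.00117196]), 'joint_torque': array([-5.97171856e-04, -5.96453226e+01,  1.60717964e+00, -2.81204903e+01,
        1.23752811e-02,  9.25981236e-03,  1.32971287e-06]), 'eef_pos': array([ 0.16736523, -0.65334432,  0.24733253]), 'tool_rot': array([-5.10997728e-04,  7.89991972e-01, -6.13116499e-01, -7.62699439e-04]), 'contact_force': array([-0.04402361, -0.19657182, -1.01815575]), 'torque': array([ 0.01662455,  0.01297503, -0.00968307]), 'gripper_width': 1.0019845595189778}
scene {'fov_y': 48.31482230400778, 'cx': 320.71963099505194, 'cy': 242.19098077820342, 'R': array([[ 0.16420101,  0.9862572 ,  0.01829634],
       [ 0.60617659, -0.08625438, -0.79063906],
       [-0.77819533,  0.14091455, -0.61200909]]), 't': array([-0.02570703, -0.27381418,  1.37248462])}
top {'fov_y': 44.411525167919265, 'cx': 322.9117940545144, 'cy': 235.07288643106605, 'R': array([[ 0.00486771, -0.99989133, -0.0139149 ],
       [-0.99595919, -0.00359978, -0.0897348 ],
       [ 0.08967495,  0.01429548, -0.99586849]]), 't': array([-0.05077189,  0.60137504,  1.00249962])}
```

View pics/scene0.png

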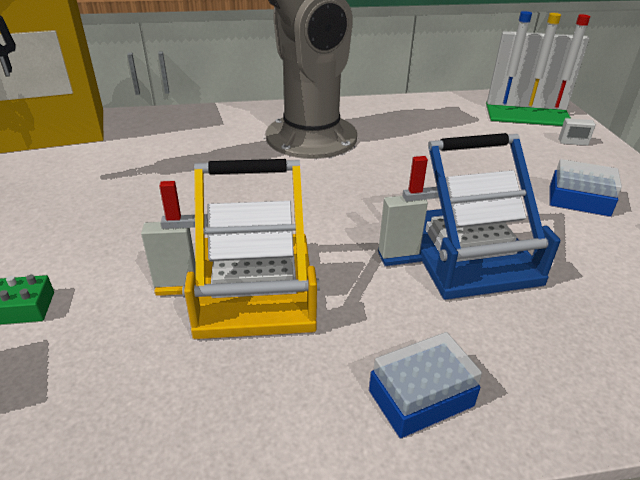

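View pics/top0.png

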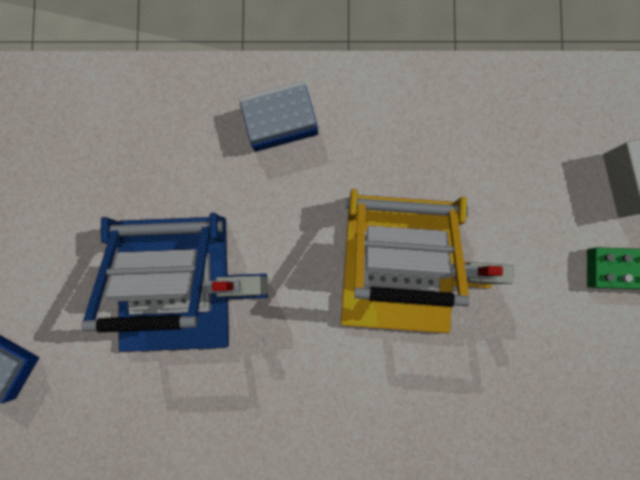

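The scene view shows the yellow press on the left and the blue on the right. In the top view the blue is at about (165,285), with its tab at (222,286) and its bar from (90,325) to (190,322). Next I'll enlarge crops of the blue press.

```bash
python3 - <<'E'
import cv2
a=cv2.imread("pics/top0.png")[200:360,75:285]; cv2.imwrite("pics/topc.png",cv2.resize(a,None,fx=3.7,fy=3.7,interpolation=cv2.INTER_CUBIC))
a=cv2.imread("pics/scene0.png")[125:305,370:570]; cv2.imwrite("pics/scenec.png",cv2.resize(a,None,fx=3.3,fy=3.3,interpolation=cv2.INTER_CUBIC))
E
```

```text
(no output)
```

View pics/topc.png

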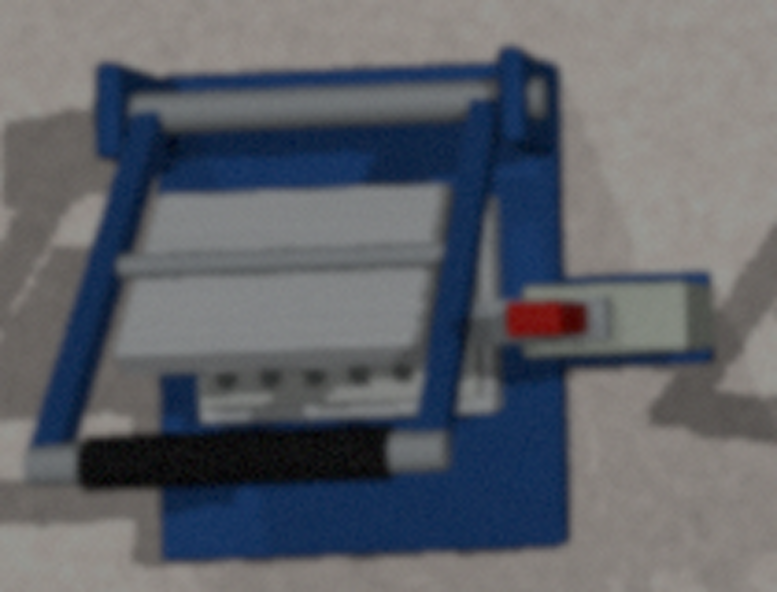

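View pics/scenec.png

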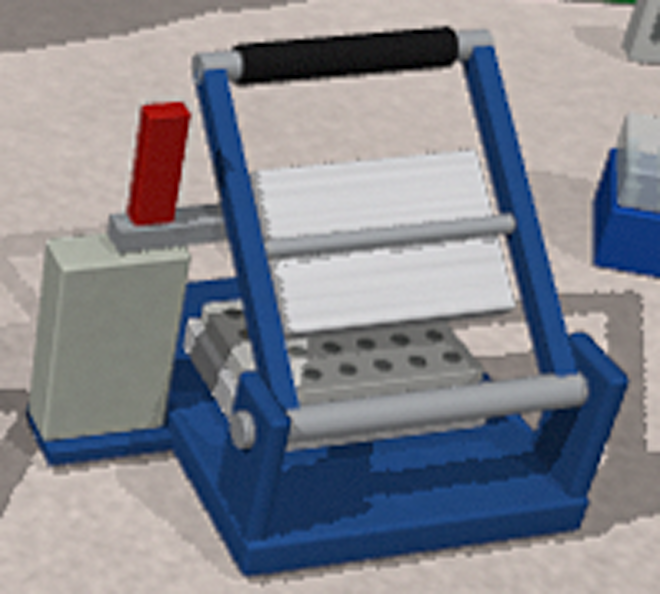

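```bash
cat > fit.py <<'E'
import numpy as np
from station import camera_model
from scipy.optimize import least_squares
def proj(m,X):
    c=m['R']@X+m['t']; f=240/np.tan(np.radians(m['fov_y']/2)); return np.array([m['cx']+f*c[0]/c[2],m['cy']+f*c[1]/c[2]])
M={n:camera_model(n) for n in("scene","top")}
def bar(q,y): return np.array([.09-.19*np.cos(.7-q),y,.085+.19*np.sin(.7-q)])
def W(p,X):
    c,s=np.cos(p[2]),np.sin(p[2]); return np.array([p[0]+c*X[0]-s*X[1],p[1]+s*X[0]+c*X[1],X[2]])
T=lambda u,v:(75+(u+.5)/3.7-.5,200+(v+.5)/3.7-.5)
S=lambda u,v:(370+(u+.5)/3.3-.5,125+(v+.5)/3.3-.5)
obs=[("top",T(80,465),lambda p:bar(p[3],.06)),("top",T(388,458),lambda p:bar(p[3],-.06)),
("top",T(163,558),lambda p:(-.115,.095,.03)),
("top",T(507,319),lambda p:(-.01,-.104-p[4],.21)),
("scene",S(240,63),lambda p:bar(p[3],-.06)),("scene",S(457,45),lambda p:bar(p[3],.06)),
("scene",S(250,574),lambda p:(.115,-.095,0)),("scene",S(583,527),lambda p:(.115,.095,0)),
("scene",S(165,108),lambda p:(-.01,-.115-p[4],.21)),
("scene",S(153,220),lambda p:(-.003,-.115-p[4],.146))]
def res(p): return np.concatenate([proj(M[n],W(p,np.array(g(p))))-uv for n,uv,g in obs])
if __name__=="__main__":
    r=least_squares(res,[.5,.25,0,.02,.001],loss='soft_l1',x_scale=[.1,.1,.1,.1,.01],bounds=([-1,-1,-1,-.02,-.003],[2,1,1,.1,.01]))
    p=r.x; print(p.round(4)); print(res(p).reshape(-1,2).round(1))
    print("tab",W(p,[-.01,-.115-p[4],.18]),"bar",W(p,bar(p[3],0)),"bardown",W(p,bar(.7,0)))
E
python3 fit.py
```

```text
[0.5163 0.2188 0.0517 0.04   0.006 ]
[[-0.4  0.7]
 [-0.6 -1.3]
 [-3.   2.3]
 [-0.4 -0.3]
 [-0.4  0. ]
 [-2.  -0.3]
 [-1.2  3.7]
 [ 0.1  2.8]
 [-0.2 -0.9]
 [-0.1  1.3]]
tab [0.51258191 0.09743773 0.18      ] bar [0.45629796 0.21565428 0.20149458] bardown [0.416448   0.21359121 0.085     ]
```

Residuals are a few px, about 4 mm, which is consistent enough. The base reads a little worse than the bar and tab. I'll move above the tab, then refine with the wrist camera.

```bash
cat > go.py <<'E'
import sys,numpy as np
from scipy.spatial.transform import Rotation as R
from station import status
def shift(pts,yaw=None):
    o=status.get_obs(); q=o['tool_rot']; r=R.from_quat([q[1],q[2],q[3],q[0]])
    m=r.as_matrix(); cur=np.arctan2(m[1,0],m[0,0])
    for p in pts: print("shift mm",(m.T@(np.array(p)-o['eef_pos'])*1000).round(1))
    if yaw is not None:
        print("roll",(-(yaw-cur)).round(3), "tool yaw",cur.round(3))
    print("t",o['t'],"pos",o['eef_pos'].round(4),"F",o['contact_force'].round(1),"w",o['gripper_width'])
E
python3 -c "
from go import *
shift([(.3,-.55,.36),(.45,-.25,.36),(.513,.097,.34)],.0517)"
```

```text
shift mm [ -67.4 -154.1 -112.5]
shift mm [-320.8 -373.9 -112.1]
shift mm [-641.3 -521.   -91.6]
roll -1.372 tool yaw -1.32
t 0.1 pos [ 0.1674 -0.6534  0.2474] F [-0.7  0.9 -0.3] w 0.9976375042250727
```

arm_command --series '[[85,[-30,-65,-55],0],[85,[-67,-154,-112],-0.18],[85,[-115,-195,-112],-0.36],[85,[-165,-240,-112],-0.54],[85,[-210,-280,-112],-0.72],[85,[-260,-320,-112],-0.9],[85,[-320,-374,-112],-1.08],[85,[-320,-374,-112],-1.2]]'

```text
t: 1.1
eef_pos: [0.439, -0.2717, 0.3597]
tool_rot: [0.0, 0.998, -0.058, -0.0]
contact_force: [1.6, -0.4, 0.7]
gripper_width: 0.996
```

```bash
python3 -c "
from go import *
shift([(.513,.097,.34)],.0517)"
```

```text
shift mm [  30.9 -374.7   19.6]
roll -0.167 tool yaw -0.116
t 1.1 pos [ 0.439  -0.2717  0.3597] F [ 1.6 -0.4  0.7] w 0.9963397919085604
```

arm_command --series '[[85,[5,-60,5],-0.15],[85,[10,-120,10],-0.15],[85,[15,-180,15],-0.15],[85,[20,-240,20],-0.15],[85,[25,-300,20],-0.15],[85,[25,-350,20],-0.15],[85,[25,-350,20],-0.15],[85,[25,-350,20],-0.15]]'

```text
t: 2.1
eef_pos: [0.5052, 0.0701, 0.3394]
tool_rot: [0.0, 1.0, 0.015, -0.0]
contact_force: [-0.3, 0.1, -0.0]
gripper_width: 0.994
```

```bash
python3 -c "
from go import *
from station import *
import cv2,json
shift([(.513,.097,.187)],.0517)
m=camera_model('wrist'); im=read_camera('wrist')
print(m)
np.savez('w1.npz',R=m['R'],t=m['t'])
cv2.imwrite('pics/w1.png',im)
import fit
p=[.5163,.2188,.0517,.04,.003]
for X in [(-.01,-.118,.21),(-.01,-.132,.132),(.115,-.095,.03),fit.bar(.04,-.06),fit.bar(.04,.06)]: print(X,fit.proj(m,fit.W(p,X)).round(0))
"
```

```text
shift mm [  8.7 -26.8 152.3]
roll -0.022 tool yaw 0.03
t 2.1 pos [0.5052 0.0701 0.3394] F [-0.3  0.1 -0. ] w 0.9937046239868442
{'fov_y': 71.54906438982806, 'cx': 317.2743553904377, 'cy': 238.6749518899589, 'R': array([[ 9.99600353e-01,  2.82668881e-02,  3.41069198e-04],
       [ 2.72043785e-02, -9.65166682e-01,  2.60217596e-01],
       [ 7.68473030e-03, -2.60104322e-01, -9.65549940e-01]]), 't': array([-0.5069522 , -0.00381465,  0.47956211])}
(-0.01, -0.118, 0.21) [328. 197.]
(-0.01, -0.132, 0.132) [326. 200.]
(0.115, -0.095, 0.03) [422. 156.]
[-0.06009852 -0.06        0.2014922 ] [259. 119.]
[-0.06009852  0.06        0.2014922 ] [246. -76.]
```

View pics/w1.png

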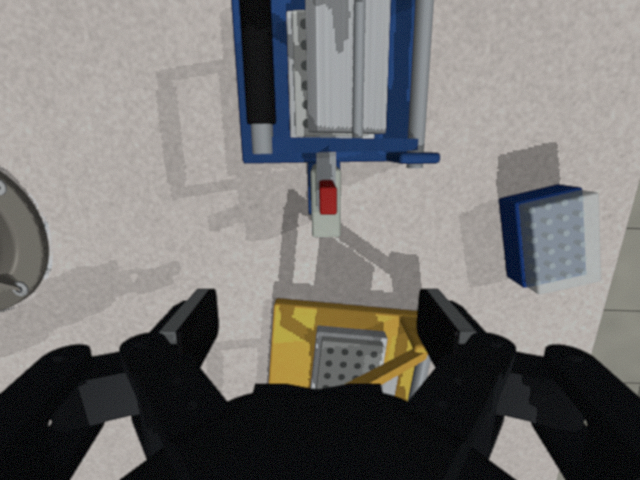

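The wrist view shows the tab at about (328,197), which matches the prediction, and the bar's end at (261,124), within 5 px. The finger gap is centred on the tab in x, so I'll descend and close lightly.

arm_command --series '[[85,[4,-14,0],-0.022],[85,[9,-27,40],-0.022],[85,[9,-27,95],-0.022],[85,[9,-27,145],-0.022],[85,[9,-27,153],-0.022],[85,[9,-27,153],-0.022]]' --squeeze 25

```text
t: 2.9
eef_pos: [0.5142, 0.0984, 0.1877]
tool_rot: [-0.0, 1.0, 0.026, 0.0]
contact_force: [-0.1, 0.4, 1.0]
gripper_width: 0.998
```

```bash
python3 -c "
from go import *
from station import *
import cv2
shift([(.513,.097,.187)],.0517)
cv2.imwrite('pics/w2.png',read_camera('wrist'))
"
```

```text
shift mm [-1.3  1.4  0.7]
roll 0.0 tool yaw 0.052
t 2.9 pos [0.5142 0.0984 0.1877] F [-0.1  0.4  1. ] w 0.9975855583733985
```

View pics/w2.png

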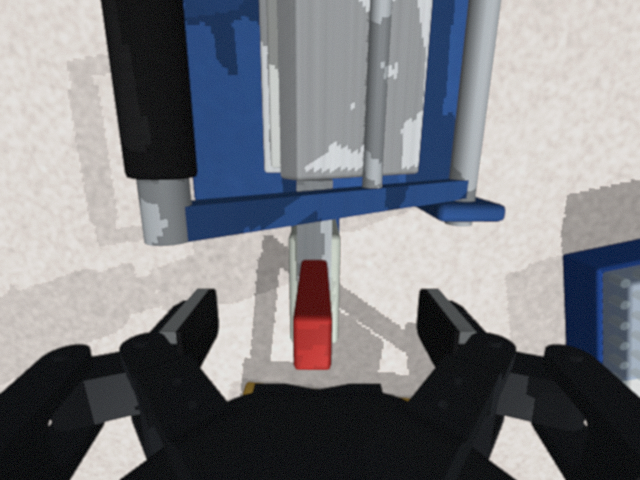

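The tab stands between the jaws at (313,330), about 1.5 mm left of centre. I'll close on it.

arm_command --series '[[50,[-1.5,0,0],0],[20,[-1.5,0,0],0],[10,[-1.5,0,0],0],[10,[-1.5,0,0],0],[10,[-1.5,0,0],0],[10,[-1.5,0,0],0],[10,[-1.5,0,0],0],[10,[-1.5,0,0],0]]' --squeeze 30

```text
t: 3.95
eef_pos: [0.5124, 0.0981, 0.1871]
tool_rot: [0.0, 1.0, 0.026, 0.0]
contact_force: [0.0, -0.4, 4.9]
gripper_width: 0.16
```

arm_command --series '[[10,[-1.5,6,0],0],[10,[-1.5,12,0],0],[10,[-1.5,18,0],0],[10,[-1.5,23,0],0],[10,[-1.5,26,0],0],[10,[-1.5,26,0],0]]'

```text
t: 4.7
eef_pos: [0.5134, 0.072, 0.1871]
tool_rot: [-0.001, 1.0, 0.026, 0.002]
contact_force: [5.4, 0.2, 0.4]
gripper_width: 0.161
```

That row repeated the -1.5 mm x offset, giving a small 5 N side load. I'll take it back out and continue to the end stop.

arm_command --series '[[10,[1.5,0,0],0],[10,[1.5,2,0],0],[10,[1.5,3,0],0],[10,[1.5,3,0],0]]'

```text
t: 5.2
eef_pos: [0.5136, 0.07, 0.1871]
tool_rot: [-0.001, 1.0, 0.026, 0.0]
contact_force: [1.3, 3.4, 5.9]
gripper_width: 0.159
```

```bash
python3 -c "
from go import *
from station import *
import cv2
shift([(.513,.097,.187)],.0517)
cv2.imwrite('pics/s2.png',cv2.resize(read_camera('scene')[125:305,370:570],None,fx=3.3,fy=3.3))
"
```

```text
shift mm [  0.8 -27.    0.1]
roll 0.001 tool yaw 0.053
t 5.2 pos [0.5136 0.07   0.1871] F [1.3 3.4 5.9] w 0.15901917846461266
```

View pics/s2.png

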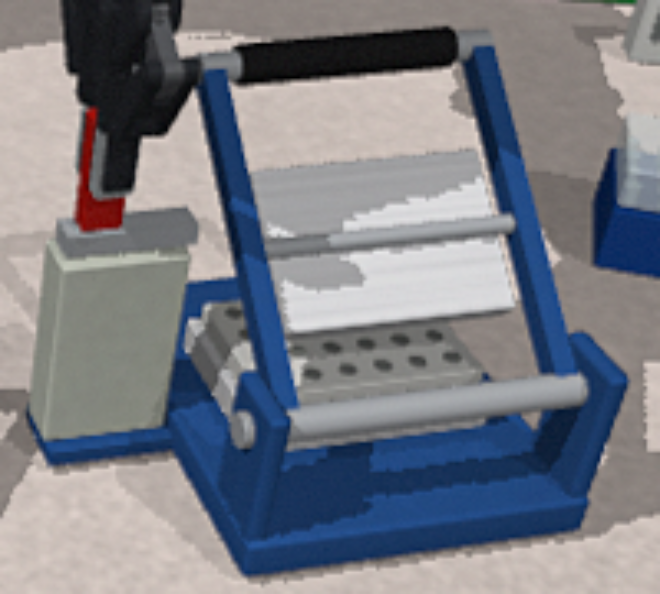

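The bolt end at (195,225) is now clear of the right arm. One more nudge to confirm the stop, then release and retreat.

arm_command --series '[[10,[0,3,0],0],[10,[0,3,0],0],[10,[0,0,0],0]]'

```text
t: 5.62
eef_pos: [0.5136, 0.0701, 0.1871]
tool_rot: [-0.0, 1.0, 0.027, 0.0]
contact_force: [0.1, -0.7, 7.1]
gripper_width: 0.157
```

arm_command --series '[[40,[0,0,0],0],[85,[0,0,0],0],[85,[0,0,0],0],[85,[0,0,0],0],[85,[0,0,-50],0],[85,[0,0,-105],0],[40,[0,0,-105],0],[0,[0,0,-105],0]]'

```text
t: 6.62
eef_pos: [0.5132, 0.0687, 0.2912]
tool_rot: [0.0, 1.0, 0.026, -0.0]
contact_force: [-0.3, 0.2, -0.6]
gripper_width: 0.6
```

```bash
python3 -c "
from go import *
from station import *
import cv2,fit
shift([(.456,.2157,.25),(.456,.2157,.232)],.0517)
m=camera_model('wrist')
cv2.imwrite('pics/w3.png',read_camera('wrist'))
cv2.imwrite('pics/s3.png',cv2.resize(read_camera('scene')[125:305,370:570],None,fx=3.3,fy=3.3))
p=[.5163,.2188,.0517,.04,.003]
for X in [(-.01,-.145,.21),fit.bar(.04,-.06),fit.bar(.04,.06)]: print(X,fit.proj(m,fit.W(p,X)).round(0))
"
```

```text
shift mm [ -49.5 -149.7   41.2]
shift mm [ -49.5 -149.8   59.2]
roll 0.0 tool yaw 0.052
t 6.625 pos [0.5132 0.0687 0.2912] F [-0.3  0.2 -0.6] w 0.6001015958627163
(-0.01, -0.145, 0.21) [319. 246.]
[-0.06009852 -0.06        0.2014922 ] [236. 107.]
[-0.06009852  0.06        0.2014922 ] [ 220. -145.]
```

View pics/w3.png

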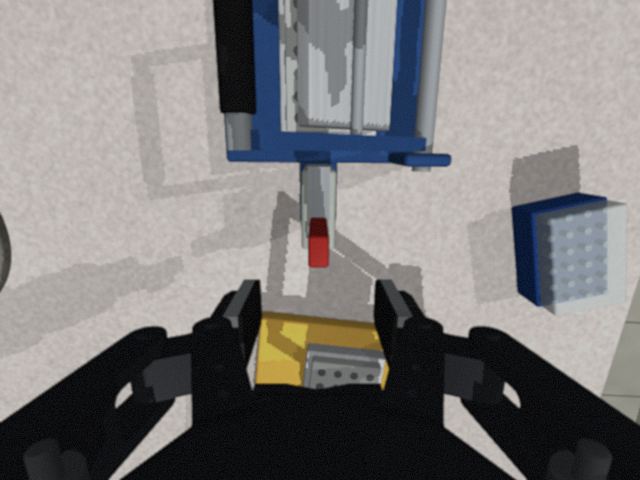

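View pics/s3.png

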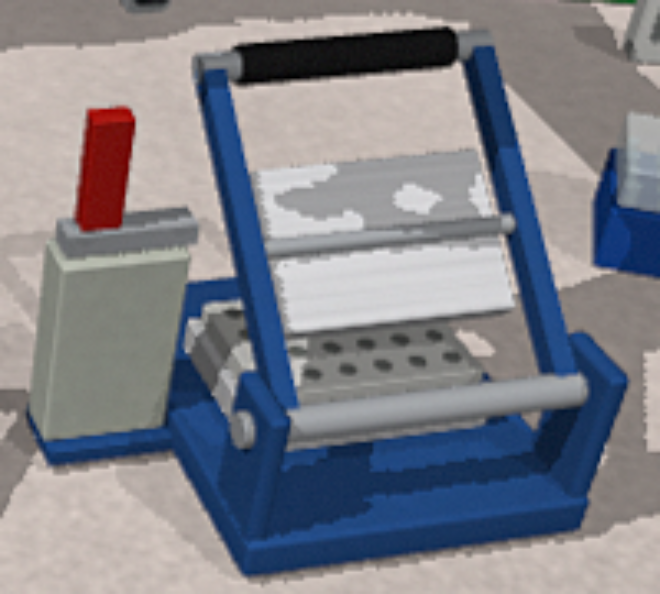

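The catch is out, with the tab at (319,246) as predicted for 0.030, and the lever is still up. Next I'll move above the bar and compute the arc.

arm_command --series '[[0,[-15,-50,0],0],[0,[-32,-100,0],0],[0,[-50,-150,0],0],[0,[-50,-150,0],0],[0,[-50,-150,25],0],[0,[-50,-150,25],0]]'

```text
t: 7.48
eef_pos: [0.4548, 0.2146, 0.2643]
tool_rot: [0.001, 1.0, 0.026, -0.003]
contact_force: [-0.8, -1.2, -0.1]
gripper_width: -0.003
```

```bash
python3 -c "
from go import *
from station import *
import cv2,fit
p=[.5163,.2188,.0517,.04,.003]
L=[]
for q in [0.04,.1,.2,.3,.4,.5,.6,.7]:
  X=fit.bar(q,0)+np.array([0,0,.028]); L.append(fit.W(p,X))
shift(L,.0517)
cv2.imwrite('pics/w4.png',read_camera('wrist'))
cv2.imwrite('pics/s4.png',cv2.resize(read_camera('scene')[85:305,370:570],None,fx=2.7,fy=2.7))
"
```

```text
shift mm [ 1.7 -1.1 34.8]
shift mm [-4.9 -1.1 44.1]
shift mm [-14.8  -1.2  60.3]
shift mm [-23.   -1.2  77.5]
shift mm [-29.4  -1.2  95.3]
shift mm [-34.   -1.3 113.8]
shift mm [-36.7  -1.3 132.6]
shift mm [-37.6  -1.4 151.5]
roll -0.0 tool yaw 0.051
t 7.475 pos [0.4548 0.2146 0.2643] F [-0.8 -1.2 -0.1] w -0.0031510878230633986
```

View pics/w4.png

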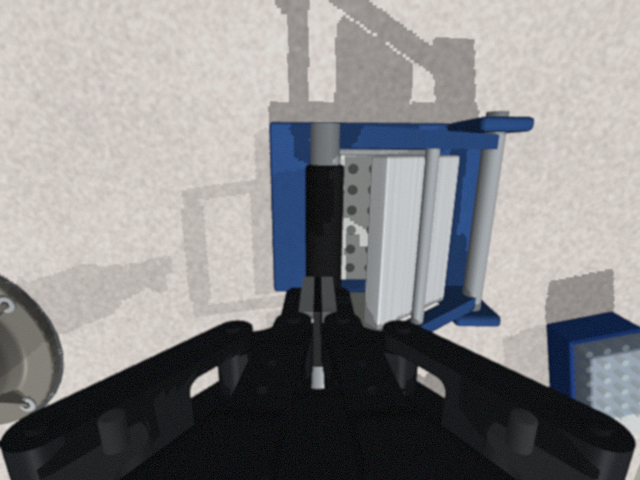

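View pics/s4.png

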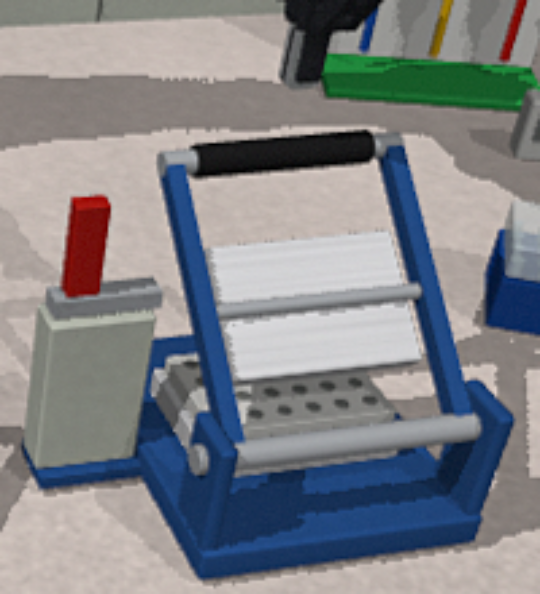

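The closed fingers at (317,290) are over the black bar at x≈324, and the tab remains out. I'll start pressing down along the arc.

arm_command --series '[[0,[2,-1,25],0],[0,[2,-1,34],0],[0,[-3,-1,42],0],[0,[-8,-1,50],0],[0,[-15,-1,60],0],[0,[-19,-1,69],0],[0,[-23,-1,78],0],[0,[-23,-1,78],0]]'

```text
t: 8.57
eef_pos: [0.4324, 0.2162, 0.1889]
tool_rot: [0.0, 1.0, 0.026, -0.0]
contact_force: [0.4, 0.5, -0.9]
gripper_width: -0.002
```

```bash
python3 -c "
from go import *
from station import *
import cv2,fit
p=[.5163,.2188,.0517,.04,.003]
L=[]
for q in [.4,.5,.6,.7]:
  X=fit.bar(q,0)+np.array([0,0,.028]); L.append(fit.W(p,X))
shift(L,.0517)
cv2.imwrite('pics/s5.png',cv2.resize(read_camera('scene')[85:305,370:570],None,fx=2.7,fy=2.7))
"
```

```text
shift mm [-7.6  1.7 19.8]
shift mm [-12.3   1.7  38.2]
shift mm [-15.1   1.7  57. ]
shift mm [-16.1   1.7  75.9]
roll 0.001 tool yaw 0.053
t 8.575 pos [0.4324 0.2162 0.1889] F [ 0.4  0.5 -0.9] w -0.002434164094085296
```

View pics/s5.png

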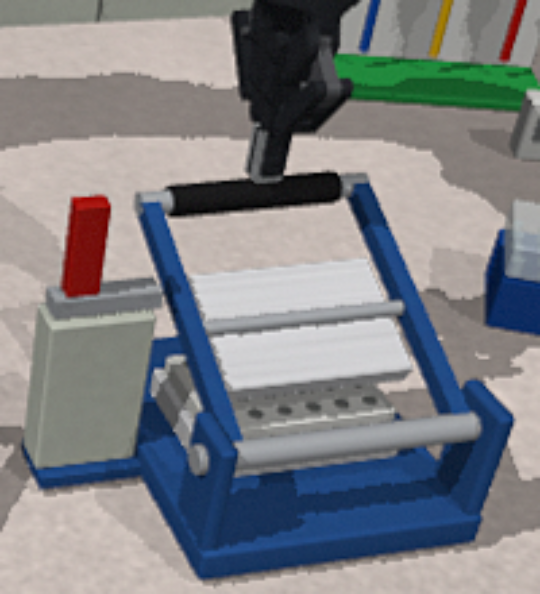

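The lever has come down with the fingers on the bar at (262,180), and the catch is still out. Continuing to the end.

arm_command --series '[[0,[-4,1,10],0],[0,[-8,1,20],0],[0,[-11,1,31],0],[0,[-13,1,42],0],[0,[-15,1,53],0],[0,[-16,1,63],0],[0,[-16,1,71],0],[0,[-16,1,76],0]]'

```text
t: 9.62
eef_pos: [0.4167, 0.2137, 0.1123]
tool_rot: [0.001, 1.0, 0.026, -0.0]
contact_force: [-9.2, -5.5, 36.0]
gripper_width: -0.001
```

arm_command --series '[[0,[0,0,1],0],[0,[0,0,2],0],[0,[0,0,2],0]]'

```text
t: 10.0
eef_pos: [0.4167, 0.2138, 0.1123]
tool_rot: [0.001, 1.0, 0.026, 0.0]
contact_force: [-9.7, -5.0, 30.2]
gripper_width: -0.003
```

```bash
python3 -c "
from go import *
from station import *
import cv2,fit
p=[.5163,.2188,.0517,.04,.003]
shift([fit.W(p,fit.bar(.7,0)+np.array([0,0,.028]))],.0517)
cv2.imwrite('pics/s6.png',cv2.resize(read_camera('scene')[85:305,370:570],None,fx=2.7,fy=2.7))
"
```

```text
shift mm [-0.3  0.2 -0.7]
roll -0.0 tool yaw 0.052
t 10.0 pos [0.4167 0.2138 0.1123] F [-9.7 -5.  30.2] w -0.0029654820584456196
```

View pics/s6.png

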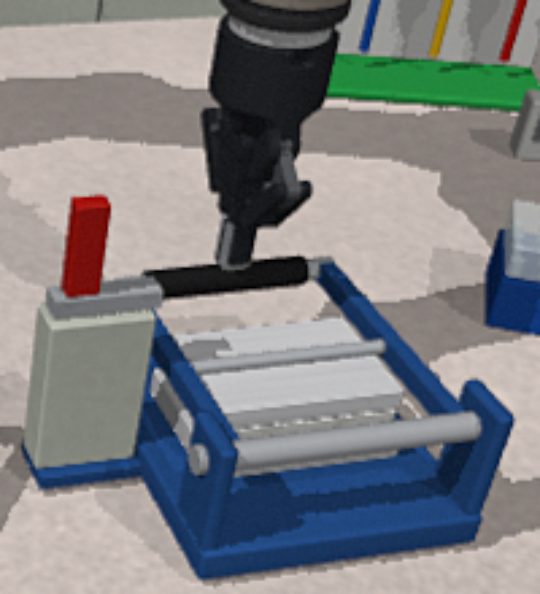

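The lever is fully down: TCP z is at the 0.70 value and the tool sits on the stop at 30 N. I'll retreat upward.

arm_command --series '[[0,[0,0,-10],0],[0,[0,0,-60],0],[0,[0,0,-120],0],[0,[0,0,-180],0],[0,[0,0,-180],0],[0,[0,0,-180],0]]'

```text
t: 10.8
eef_pos: [0.4172, 0.2135, 0.2905]
tool_rot: [0.0, 1.0, 0.025, 0.0]
contact_force: [-1.3, -0.3, -0.8]
gripper_width: -0.001
```

```bash
python3 -c "
from go import *
from station import *
import cv2,fit
shift([])
cv2.imwrite('pics/s7.png',read_camera('scene'))
m=fit.M['scene']; p=[.5163,.2188,.0517]
for q in(.6,.7): print(q,fit.proj(m,fit.W(p,fit.bar(q,.06))),fit.proj(m,fit.W(p,fit.bar(q,-.06))))
"
```

```text
t 10.8 pos [0.4172 0.2135 0.2905] F [-1.3 -0.3 -0.8] w -0.0006946434487372058
0.6 [484.66849777 175.11695624] [425.72450326 181.18299082]
0.7 [482.43403545 183.35638101] [424.15841156 189.52486259]
```

View pics/s7.png

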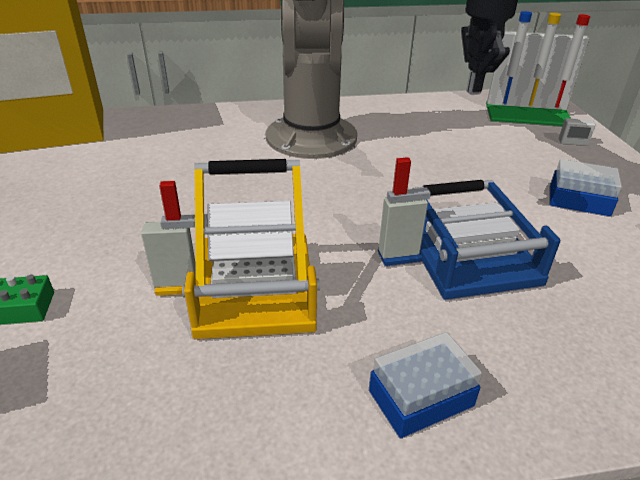

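The blue lever is down, with its grip end at (483,184), matching 0.70. The catch is out, the yellow press is unchanged and the arm is clear. Handing in.

```bash
python3 -c "
from station import *
print(bot.hand_in())"
```

```text
the job is handed in; nothing more can be done
None
```

The blue press's catch is out and its lever is fully down. I handed the job in at about 10.9 s of the 40 s allowed; no verdict is reported.

- **Catch:** I gripped the red tab and slid it outward until an extra 3 mm nudge moved it no further. It moved about 28 mm and, from the wrist picture, stands about where 30 mm would put it.
- **Lever:** I pushed the black bar down along its arc with closed fingers until it stopped, with about 30–36 N on the wrist. The grip's end is within about 2 pixels of where 0.70 rad would put it.
- **Last checks:** The catch was still out, the yellow press looked unchanged, and the arm stood about 18 cm above the bar with no contact.
- **Disagreements:** My first position fit was off by up to about 4 pixels at the base corners and put the catch at 6 mm instead of 0–3 mm. The wrist pictures agreed with the fitted tab and bar to within about 5 pixels, so I went ahead. I also applied a 1.5 mm sideways correction twice while sliding the catch; it caused a 5 N side load and I took it back out.

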